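Load the bottle carrier and take a held probe reading through the port cap

ROBOT

A 7-joint arm with a two-finger parallel gripper is mounted at the origin on a cart in front of the work surface, level with it; the furniture and walls round the work are solid. World frame = base frame: x ahead of the robot, y to its left, z up, the work surface at z = 0. Lengths are in mm, angles in rad, forces in N, time in s.
With the tool pointing down it reaches from about 400 to 875 mm from the base axis. Payload 19.3 kg.
Tool frame: the origin (TCP) lies at the very end of the fingers, on their centre line; the grasp point (between the pads) lies 19 mm behind it (grip_point_offset is the z of the grasp point in the tool frame, in mm); z points along the fingers, x is the direction in which the jaws open and shut, and the axes are right-handed (so a half turn about z gives the same grasp; the last joint's range is limited). The gripper opens to 85 mm and grips with 20 to 120 N. Pads are 22 mm wide; open, the fingers measure 114 mm over their backs; the gripper's body (76 mm by 85 mm) begins 54 mm behind the grasp point. The pads swing forward as they close: fully open they stand 13 mm farther back than shut.
Start: joints at [1.26, 0.521, -0.036, 1.599, 0.021, 1.021, -0.113], TCP at [149.022, -606.966, 231.291] pointing down, gripper open.
Joint ranges: [-2.91, 2.91], [-0.3, 2.13], [-1.5, 1.42], [0.17, 2.43], [-1.26, 4.41], [0.16, 1.93], [-2.52, 2.52]. Speed limits (rad/s): [1.89, 1.89, 2.39, 2.39, 3.01, 3.01, 3.01].

INTERFACE

Orientations are given as a 3x3 rotation matrix whose columns are the frame's x, y, z axes.
In Python, from workcell import movep, movel, goto_joints, open_gripper, clamp, wait, inverse_kinematics, read_state, camera, PlanningError, finish_job, grip_point_offset gives the robot as it stands. Calls block until the motion is done:
- movep(position, orientation): joint-space move of the TCP to a pose.
- movel(position, frame=None, max_speed=150, guard=None): straight line of the TCP; frame=None keeps the orientation; max_speed is the mean speed in mm/s. With guard (N) it stops when the force on the tool has changed by that much, and returns True; else False.
- goto_joints(angles): joint-space move.
- open_gripper() and clamp(): open the fingers fully, or close them until they stop; the grip force is fixed at half the most.
- wait(seconds).
- inverse_kinematics(position, orientation): joint angles nearest the present ones, or None.
- read_state(): the state.
- camera(name): name is "scene" or "side" or "wrist"; returns a dict with "image" (400x640x3 uint8, blue, green, red), "range_z" (400x640 float32, mm along the optical axis (not along the pixel's ray), 0 where there is no reading), "fx", "fy", "cx", "cy" (pixels), "cam_to_world" (4x4, takes a point from camera to world coordinates). Camera axes: x right, y up, looking along -z (the intrinsics and any distortion apply to the point x, -y, -z); pixel columns grow to the right and rows downward; lengths in mm; the calibration is good to about 2 mm. The wrist camera is an equidistant fisheye: a pixel r from the principal point sees the ray r / f radians off the axis. A picture is of the moment at which its call begins.
A pose or a line that the arm cannot do raises PlanningError and nothing moves.
- finish_job(): hands the job in, once; it reports no verdict.
The state is a dict: "time": time; "qpos": joint angles; "qvel": joint speeds; "joint_efforts": joint torques, N m; "eef_pos": TCP position; "tool_rot": TCP orientation; "ft_force": force on the tool from outside, world axes, zero at the start; "torque": the same for the moment, N m; "finger_gap": finger opening in mm.
Only numpy, scipy, OpenCV 4.12 (cv2) and the standard library are available. Lean on these libraries where they do the work, as an engineer would, in place of code of your own. Each camera call takes 0.05 s, during which the arm holds its last target. There are 200 camera calls.

TASK

Set the sample bottle and the bottle with the open probe port in its cap upright into the two empty cells of the wire carrier, one per cell, without dropping them. Then draw the probe thermometer out of its stand and lower its rod through the port without touching that bottle, until the dark immersion band is level with the top of the port. Finish while holding the probe there, upright, still, centred in the port and touching nothing but the gripper; leave everything else where it is.

Things in the scene. Friction and masses are not known exactly. Their poses are not given: they have to be found in the camera images.
- carrier: fixed steel-wire bottle carrier, 68 x 260 x 57 mm, four cells in a row along its y axis; origin under its middle on the bench, z up. Cells 60 x 60 mm inside, 64 mm pitch, floor 10 mm and rim 57 mm above the bench, walls 4 mm. A wire loop at rim height sticks out 20 mm at each end. Cells 0 and 2 are empty, 1 and 3 hold blue-capped bottles
- cell0 (a point): centre of the floor of the empty end cell (carrier y = -96 mm)
- cell2 (a point): centre of the floor of the other empty cell, between the two loaded bottles (carrier y = +32 mm)
- sample_bottle: loose screw-cap bottle, round, frosted with closed blue cap and paper label, 50 mm in diameter, 106 mm tall, cap about 46 mm wide over the top 20 mm, 0.17 kg; origin at the centre of its underside, z up. Stands on the bench left of the carrier; of the same kind as the two in the carrier. Grasp it across the cap or upper body
- port_bottle: loose hollow clear bottle left of the carrier, 50 mm across, shoulder at 66 mm; blue cap 45 mm wide from 83 to 104 mm, in its middle an open collar 29 mm wide, top at 112 mm. A straight hole 18 mm wide runs down through collar and cap into the bottle (44 mm wide inside, inner floor at 4 mm). 0.15 kg; origin: centre of its underside, z up. Grasp across the cap, 94 mm up
- port (a point): centre of the top rim of the port hole, 112 mm above the port bottle's origin; z up along the hole
- probe: loose cordless probe thermometer, upright in its stand, rod down: steel rod 8 mm thick, 110 mm long, tapered tip; then a black collar 25 mm wide, 8 mm high; then a white handle 32 mm (its x) by 22 mm (its y) by 68 mm high, top at 186 mm. 0.1 kg; origin at the rod's tip, z up the rod. Grasp the handle across its 22 mm, fingers closing along the probe's y
- band (a point): middle of the dark immersion band round the rod (3 mm high), 55 mm above the tip on the rod's axis; level with point port when the depth is right
- handle (a point): middle of the handle, 152 mm above the rod's tip
- park_stand: fixed grey stand right of the carrier: round foot 88 mm wide, upright tube 26 mm wide, top at 122 mm, with a 13 mm hole in which the rod hangs (tip 12 mm above the bench) while the probe's collar rests on the tube's rim; lift the probe 115 mm to clear it. Origin at the centre of its underside
- loaded_a: bottle standing in cell 1, same kind as the sample bottle: 50 mm in diameter, 106 mm tall; origin at the centre of its underside. Leave it there
- loaded_b: bottle standing in cell 3, same kind; leave it there
- flask: bystander: conical flask, 62 mm wide at the foot, 104 mm tall, near the two bottles; origin at the centre of its underside
- beaker: bystander: clear beaker, 57 mm wide, 72 mm tall, behind the carrier; origin at the centre of its underside
- burner: bystander: bench burner on a blue foot, 80 mm wide, 150 mm tall, right rear; origin at the centre of its underside
- timer: bystander: white lab timer, 62 x 72 x 20 mm, at the front edge; origin at the centre of its underside
- tape: bystander: roll of tape lying flat, 96 mm wide, 25 mm high, right of the carrier; origin at the centre of its underside

How it is judged (in metres and radians):
On the way, in this order (a step that is already met when the one before it is completed fails the run):
1. both bottles stand upright and released in the two empty cells, one per cell ((horizontal distance between sample_bottle and cell0 below 0.012 m or horizontal distance between sample_bottle and cell2 below 0.012 m) and z of each of sample_bottle, port_bottle in the frame of carrier below 0.015 m and angle between each of sample_bottle, port_bottle's own z axis and vertical below 0.1 rad and linear speed of each of sample_bottle, port_bottle below 0.05 m/s and (horizontal distance between port_bottle and cell0 below 0.012 m or horizontal distance between port_bottle and cell2 below 0.012 m) and contact force between each of sample_bottle, port_bottle and the fingers below 0.1 N), for 0.2 s.
2. the probe, held by the gripper, has its rod in the port, untouched by the bottle (all of step 1 and contact force between probe and the fingers above 1 N and contact force between probe and port_bottle below 0.1 N and contact force between probe and carrier below 0.1 N and z of probe in the frame of port below -0.02 m and horizontal distance between probe and port below 0.012 m), for 0.1 s.
At the end, for the whole second after the job is handed in: both bottles upright (0.1 rad), released, on the floors of the two empty cells (12 mm from centre); the probe held by the gripper, still, free of bottle and carrier, its band within 8 mm in height and 3.5 mm sideways of the centre of the port's rim, the rod within 0.07 rad of vertical (all of step 1 and contact force between probe and the fingers above 1 N and contact force between probe and port_bottle below 0.1 N and contact force between probe and carrier below 0.1 N and z of band in the frame of port between -0.008 and 0.008 m and horizontal distance between band and port below 0.0035 m and angle between probe's own z axis and vertical below 0.07 rad and linear speed of probe below 0.03 m/s); the arm keeps its last pose, push and grip.
It fails at once if the probe touches the port bottle (bore, cap or inside) (contact force between probe and port_bottle above 0.2 N).
It fails at once if a bottle or the probe is dropped (falls more than about 10 mm) ((contact force between sample_bottle and the fingers below 0.05 N and linear speed of sample_bottle above 0.45 m/s) or (contact force between port_bottle and the fingers below 0.05 N and linear speed of port_bottle above 0.45 m/s) or (contact force between probe and the fingers below 0.05 N and linear speed of probe above 0.45 m/s)).
It fails at once if a bottle already in the carrier is moved out of its place (distance of any of loaded_a, loaded_b from where it was at the start of the episode above 0.025 m).
It fails at once if the flask, beaker, burner, timer or tape is moved by more than 20 mm (distance of any of flask, beaker, burner, timer, tape from where it was at the start of the episode above 0.02 m).
It also fails if it takes over 72 s, if anything falls off the work surface, if the arm or the gripper's body presses on something with over 40 N, if the wrist force passes 120 N, or if a joint passes its speed limit or range.

## Working session

There is one attempt and no reset: what is moved stays moved. The work goes in short steps, each a Python script; the robot and the scene stay as the last script left them, time stands still between calls to the robot, and variables do not carry over. Pictures are saved under pics/ and viewed, about 8 in all and at most 12, crops included, and the job is handed in when it is done.

```bash
mkdir -p pics; ls; cat > h.py <<'E'
import numpy as np, cv2
from workcell import *
def snap(n,f):
    c=camera(n); cv2.imwrite(f'pics/{f}.png',c['image']); np.savez(f'pics/{f}.npz',**{k:np.asarray(v) for k,v in c.items()}); return c
def cloud(c):
    # world point per pixel (pinhole)
    z=c['range_z'].astype(float); v,u=np.mgrid[:z.shape[0],:z.shape[1]]
    p=np.stack([(u-c['cx'])/c['fx']*z,-(v-c['cy'])/c['fy']*z,-z,np.ones_like(z)],-1)
    w=(p@np.asarray(c['cam_to_world']).T)[...,:3]; w[z<=0]=np.nan; return w
E
python3 - <<'E'
from h import *
for n in('scene','side'):
    c=snap(n,n+'0'); print(n,c['fx'],c['cx'],c['cy'],np.round(c['cam_to_world'],3).tolist(),[k for k in c])
print(read_state()['time'],grip_point_offset, read_state()['finger_gap'])
E
```

```text
pics
scene 419.0214740345309 324.52286539733683 202.71096080887978 [[-0.59, 0.617, -0.521, -184.919], [-0.808, -0.447, 0.384, 508.477], [0.004, 0.647, 0.762, 1171.264], [0.0, 0.0, 0.0, 1.0]] ['image', 'range_z', 'fx', 'fy', 'cx', 'cy', 'cam_to_world']
side 461.6015287117812 320.6633295981741 201.7836276040164 [[-0.872, 0.207, -0.444, -73.93], [-0.49, -0.364, 0.792, 1026.358], [0.003, 0.908, 0.419, 678.168], [0.0, 0.0, 0.0, 1.0]] ['image', 'range_z', 'fx', 'fy', 'cx', 'cy', 'cam_to_world']
0.1 -18.700000000000003 85.27360260261221
```

View images.

View pics/scene0.png

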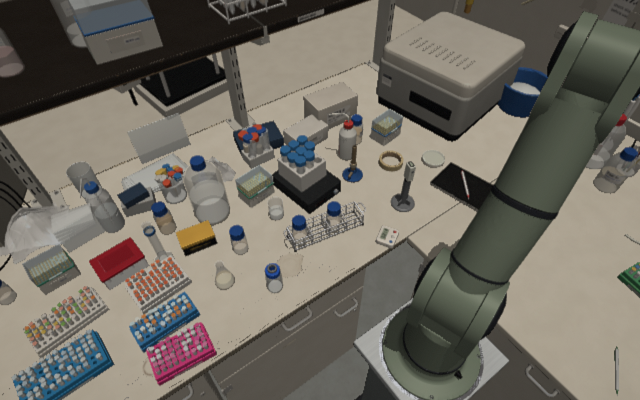

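View pics/side0.png

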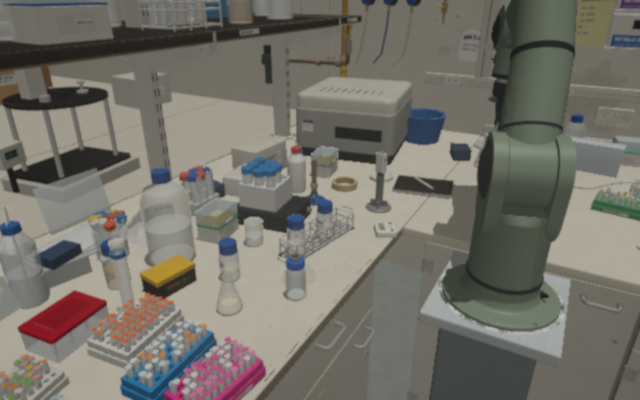

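```bash
python3 - <<'E'
from h import *
import numpy as np
A=np.load('pics/scene0.npz');B=np.load('pics/side0.npz')
wa=cloud(A);wb=cloud(B)
np.set_printoptions(precision=0,suppress=True)
def at(w,u,v):
    return np.nanmedian(w[v-1:v+2,u-1:u+2].reshape(-1,3),0)
for n,u,v in[('port',273,266),('sample',238,230),('c1',299,220),('c2',334,207),('flask',224,264),('probe',409,163),('timer',388,237),('bench',330,270),('stand',403,206),('burner',353,150),('beaker',276,205)]: print(n,at(wa,u,v))
# object points in tall band, per cluster
for w,nm in((wa,'A'),(wb,'B')):
  for n,u,v in[('port',273,266),('sample',238,230),('c1',299,220),('c2',334,207),('probe',409,163)]:
    p=at(wa,u,v); P=w.reshape(-1,3)
    lo,hi=(85,125) if n!='probe' else (130,215)
    m=(np.hypot(*(P[:,:2]-p[:2]).T)<45)&(P[:,2]>lo)&(P[:,2]<hi)
    Q=P[m]; print(nm,n,len(Q),Q.min(0),Q.max(0),np.median(Q,0))
im=cv2.resize(A['image'][180:300,200:440],None,fx=3.3,fy=3.3,interpolation=cv2.INTER_CUBIC); cv2.imwrite('pics/crop1.png',im)
E
```

```text
port [435. 239. 106.]
sample [611. 260. 106.]
c1 [523.  86. 116.]
c2 [501. -35. 120.]
flask [592. 338.   3.]
probe [ 453. -310.  199.]
timer [ 354. -156.   19.]
bench [374.  74.   2.]
stand [ 428. -298.   10.]
burner [ 665. -245.  135.]
beaker [687.  79.  30.]
A port 192 [405. 226.  86.] [449. 269. 117.] [422. 249. 104.]
A sample 181 [592. 242.  85.] [639. 287. 112.] [609. 267. 105.]
A c1 207 [501.  66.  85.] [548. 112. 122.] [520.  91. 115.]
A c2 201 [483. -62.  85.] [531. -16. 123.] [500. -34. 114.]
A probe 180 [ 428. -324.  130.] [ 466. -295.  204.] [ 440. -304.  177.]
B port 289 [409. 230.  86.] [453. 273. 115.] [424. 260. 105.]
B sample 271 [595. 247.  85.] [641. 292. 112.] [612. 276. 105.]
B c1 281 [505.  65.  85.] [552. 116. 121.] [522. 101. 109.]
B c2 244 [486. -58.  85.] [535.  -9. 121.] [504. -24. 108.]
B probe 232 [ 433. -317.  130.] [ 470. -291.  204.] [ 447. -301.  169.]
```

View pics/crop1.png

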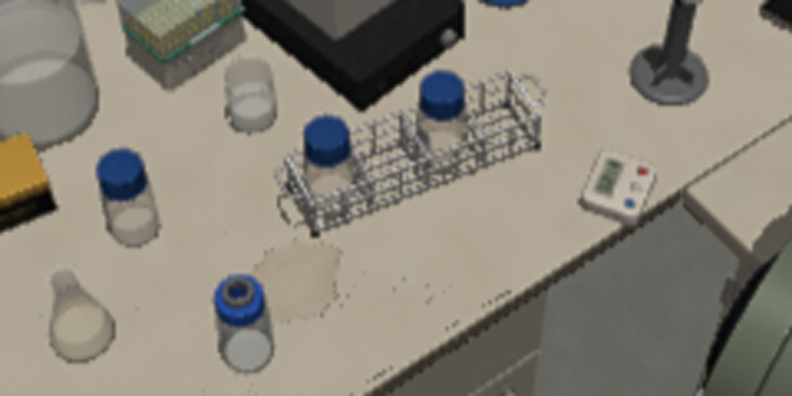

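```bash
cat >> h.py <<'E'
yh=np.array([19,127.,0])/np.hypot(19,127); xh=np.array([yh[1],-yh[0],0])
DN=np.array([0,0,-1.])
def rot(x): x=np.asarray(x,float); x=x/np.linalg.norm(x); return np.stack([x,np.cross(DN,x),DN],1)
def wcloud(c):
    z=c['range_z'].astype(float); v,u=np.mgrid[:z.shape[0],:z.shape[1]]
    a=(u-c['cx'])/c['fx']; b=(v-c['cy'])/c['fy']; r=np.hypot(a,b)+1e-9; t=np.tan(np.minimum(r,1.4))/r
    p=np.stack([a*t*z,-b*t*z,-z,np.ones_like(z)],-1)
    w=(p@np.asarray(c['cam_to_world']).T)[...,:3]; w[(z<=0)|(r>1.3)]=np.nan; return w
def up(n,c,f,s=None):
    pass
E
python3 - <<'E'
from h import *
s=read_state(); print(np.round(s['tool_rot'],2).tolist())
p=np.array(s['eef_pos']); movel(p+[0,0,90])
R=min([rot(xh),rot(-xh)],key=lambda R:abs(inverse_kinematics([470,0,330],R)[6]))
print(R[:,0],inverse_kinematics([470,0,330],R))
movep([470,-20,330],R); c=snap('wrist','w1')
print(read_state()['time'],read_state()['eef_pos'],c['fx'],c['cx'],c['cy'],np.round(c['cam_to_world'],2).tolist(),(c['range_z']>0).mean())
E
```

```text
[[0.24, -0.97, -0.0], [-0.97, -0.24, 0.0], [-0.0, 0.0, -1.0]]
[ 0.9889934  -0.14795964  0.        ] [ 0.55181131  0.2393939  -0.80697584  1.82782057  0.18845682  1.15318857
 -0.4664071 ]
3.2833 [470.07255056 -20.78167534 329.87961584] 309.70691628693146 321.1763077646934 195.42950474853728 [[0.99, 0.14, 0.04, 481.9], [-0.15, 0.95, 0.26, 46.09], [0.0, -0.26, 0.97, 473.88], [0.0, 0.0, 0.0, 1.0]] 0.9740390625
```

View pics/w1.png

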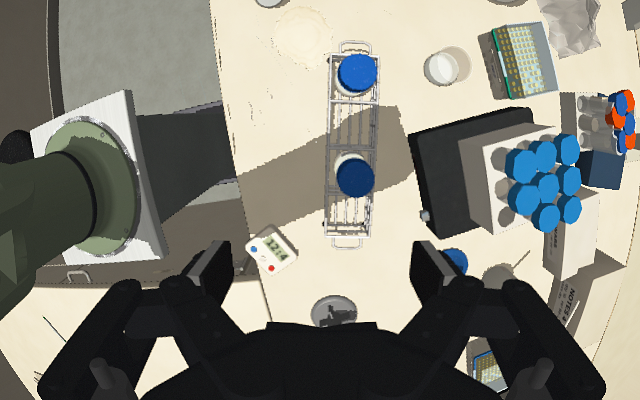

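```bash
python3 - <<'E'
from h import *
np.set_printoptions(precision=1,suppress=True)
c=dict(np.load('pics/w1.npz')); w=wcloud(c); P=w.reshape(-1,3); P=P[np.isfinite(P[:,0])]
b=P[(abs(P[:,0]-400)<40)&(abs(P[:,1]-0)<60)]; print('bench z',np.median(b[:,2]))
o=np.array([510,-6.,0])
L=(P-o)@np.stack([xh,yh,[0,0,1]],1)
m=(abs(L[:,0])<50)&(abs(L[:,1])<170)&(P[:,2]>48)&(P[:,2]<64); Q=L[m]
print(m.sum(),'z',np.median(Q[:,2]))
print('hist y',np.histogram(Q[:,1],np.arange(-170,171,4))[0].tolist())
print('hist x',np.histogram(Q[:,0],np.arange(-50,51,4))[0].tolist())
# long walls: slope
for lo,hi in((-40,-24),(24,40)):
    q=Q[(Q[:,0]>lo)&(Q[:,0]<hi)&(abs(Q[:,1])<125)]; print('wall',len(q),np.polyfit(q[:,1],q[:,0],1),q[:,0].min(),q[:,0].max())
def cap(u,v):
    p=w[v,u]; m=(np.hypot(*(P[:,:2]-p[:2]).T)<60)&(abs(P[:,2]-p[2])<6)
    (x,y),r=cv2.minEnclosingCircle(P[m][:,:2].astype(np.float32)); print('cap',p,(round(x,1),round(y,1)),round(r,1))
cap(358,72);cap(355,176)
im=cv2.resize(c['image'][30:255,300:405],None,fx=2.66,fy=2.66,interpolation=cv2.INTER_CUBIC); cv2.imwrite('pics/crop2.png',im)
E
```

```text
bench z 398.50635329707876
1861 z 58.1026600860759
hist y [0, 0, 0, 0, 0, 9, 54, 13, 12, 17, 65, 56, 15, 14, 16, 15, 15, 19, 14, 17, 15, 15, 18, 17, 17, 20, 62, 51, 15, 14, 12, 12, 6, 7, 9, 13, 22, 19, 17, 23, 34, 46, 120, 33, 18, 16, 17, 18, 18, 16, 18, 18, 20, 18, 17, 15, 16, 16, 113, 43, 19, 20, 26, 23, 21, 21, 16, 18, 18, 14, 15, 11, 16, 15, 78, 34, 18, 18, 57, 38, 0, 0, 0, 0, 0]
hist x [0, 0, 0, 0, 74, 238, 222, 66, 79, 80, 83, 63, 55, 48, 45, 43, 39, 61, 42, 57, 92, 248, 215, 11, 0]
wall 401 [  0.  -26.7] -31.72361856759853 -24.41960430646973
wall 471 [ 0. 36.] 24.053992198573685 39.93855532669231
cap [530.7  88.4 117.2] (531.0, 89.5) 23.0
cap [510.6 -31.6 116.8] (511.6, -35.6) 22.6
```

View pics/crop2.png

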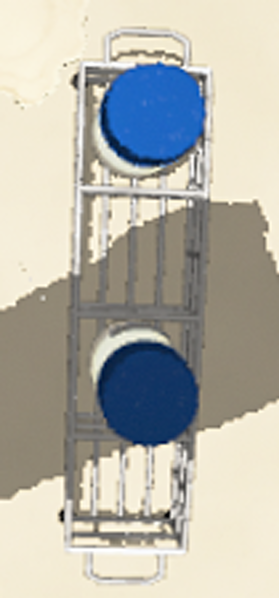

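```bash
python3 - <<'E'
from h import *
from scipy.optimize import minimize
np.set_printoptions(precision=1,suppress=True)
c=dict(np.load('pics/w1.npz')); w=wcloud(c); P=w.reshape(-1,3); P=P[np.isfinite(P[:,0])]
o=np.array([510,-6.,0]); M=np.stack([xh,yh,[0,0,1]],1)
L=(P-o)@M; m=(abs(L[:,0])<52)&(abs(L[:,1])<150)&(P[:,2]>52)&(P[:,2]<64); Q=L[m]
def f(v):
    ct,st=np.cos(v[2]),np.sin(v[2]); d=Q[:,:2]-v[:2]; X=d[:,0]*ct+d[:,1]*st; Y=-d[:,0]*st+d[:,1]*ct
    r=np.minimum(abs(abs(X)-32),np.min(abs(Y[:,None]-np.array([-128,-64,0,64,128])),1)); return np.minimum(r,6).mean()
b=min((minimize(f,[x,y,t],method='Nelder-Mead') for x in(3,7)for y in(-3,2)for t in(-.02,.02)),key=lambda r:r.fun)
print(b.x[:2],round(b.x[2],4),b.fun,'world',o+M@[*b.x[:2],0])
# fingers
tcp=np.array([470.07,-20.78,329.88]); F=(w-tcp)@M
for v in (245,260,275,290):
    row=F[v]; ok=(row[:,2]>-20)&(row[:,2]<90); u=np.where(ok)[0]; l=u[u<300];r=u[u>340]
    if len(l) and len(r): print(v,l.max(),r.min(),row[l.max()],row[r.min()])
E
```

```text
[5.4 1. ] -0.0295 1.8523145008923525 world [515.5  -5.9   0. ]
245 230 412 [-41.2   8.9  14.5] [44.2  9.2 15.5]
260 232 411 [-40.6   1.7  16.1] [44.5  1.3 15.6]
275 233 409 [-41.5  -7.1  15.1] [44.  -6.2 16.9]
290 228 415 [-40.5  -7.7  28.1] [44.2 -7.9 28.1]
```

```bash
cat >> h.py <<'E'
yh=np.array([.1776,.984,0]);xh=np.array([.984,-.1776,0])
C=np.array([513.2,-5.7,0]); cell0=C-96*yh; cell2=C+32*yh
R=rot(xh)
def blob(w,p,zlo,zhi,rad=40):
    P=w.reshape(-1,3); P=P[np.isfinite(P[:,0])]
    m=(np.hypot(*(P[:,:2]-p).T)<rad)&(P[:,2]>zlo)&(P[:,2]<zhi); q=P[m]
    (x,y),r=cv2.minEnclosingCircle(q[:,:2].astype(np.float32)); return np.round([x,y,r,len(q),np.median(q[:,2])],1)
E
python3 - <<'E'
from h import *
movep([440,170,300],R); c=snap('wrist','w2'); w=wcloud(c)
print(read_state()['time'],read_state()['eef_pos'])
for p in((430,250),(617,268)): print(blob(w,p,98,108),blob(w,p,108,120))
c=camera('wrist')
E
```

```text
4.1333 [440.5031336 168.9852236 300.0037473]
[432.4 250.3  22.8 740.  105.2] [432.2 250.4  14.5 328.  113.1]
[619.5 268.4  22.8 610.  107.3] [619.1 268.2  22.1 468.  108.5]
```

View pics/w2.png

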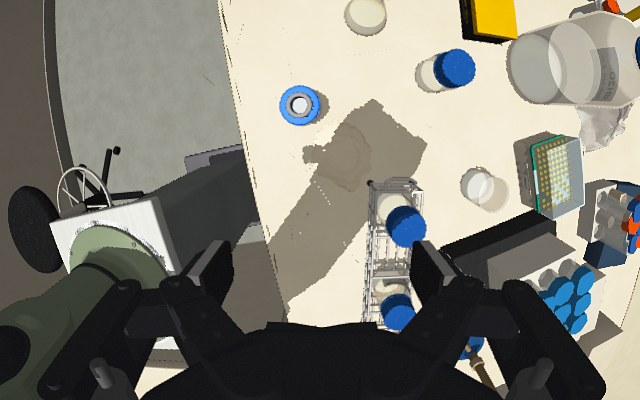

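```bash
python3 - <<'E'
from h import *
np.set_printoptions(precision=0,suppress=True)
for n,f in(('w2',wcloud),('scene0',cloud),('side0',cloud)):
    w=f(dict(np.load(f'pics/{n}.npz'))); P=w.reshape(-1,3); P=P[np.isfinite(P[:,0])]
    m=(P[:,0]>650)&(P[:,0]<760)&(abs(P[:,1]-268)<50)&(P[:,2]>70)&(P[:,2]<300)
    q=P[m]; print(n,m.sum(),np.percentile(q,[0,2,50,100],axis=0) if m.sum() else '')
try:
    p=np.array([430.3,250.4,0])
    movep(p+[0,0,150],R); movel(p+[0,0,75],max_speed=120); clamp()
    s=read_state(); print(s['time'],s['eef_pos'],s['finger_gap'],s['ft_force'])
    movel(p+[0,0,215]); s=read_state(); print(s['time'],s['eef_pos'],s['finger_gap'],s['ft_force'])
    c=snap('side','s1')
    cv2.imwrite('pics/s1c.png',cv2.resize(c['image'][120:340,180:440],None,fx=2.5,fy=2.5,interpolation=cv2.INTER_CUBIC))
except PlanningError as e: print('PE',e)
E
```

```text
w2 1242 [[756. 250.  70.]
 [757. 255.  73.]
 [759. 272. 135.]
 [760. 292. 188.]]
scene0 353 [[751. 240.  70.]
 [753. 244.  72.]
 [757. 270. 132.]
 [760. 300. 199.]]
side0 371 [[754. 249.  70.]
 [755. 254.  74.]
 [758. 274. 131.]
 [760. 299. 192.]]
6.1667 [431. 251.  76.] 43.21396726015382 [-3. -2. 16.]
7.25 [430. 250. 214.] 43.036598396709145 [-1. -0. -2.]
```

```bash
python3 - <<'E'
from h import *
np.set_printoptions(precision=1,suppress=True)
movel(cell0+[0,0,215],max_speed=250); movel(cell0+[0,0,150]); wait(.3)
c=snap('wrist','w3'); print(read_state()['eef_pos'])
E
```

```text
[ 496.3 -100.3  150.4]
```

View pics/w3.png

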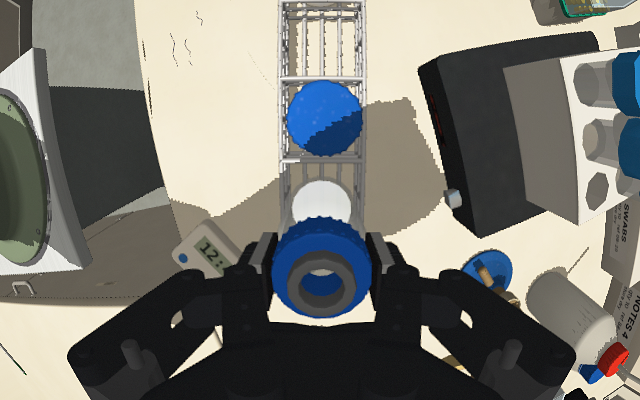

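```bash
python3 - <<'E'
from h import *
np.set_printoptions(precision=1,suppress=True)
c=dict(np.load('pics/w3.npz')); w=wcloud(c); M=np.stack([xh,yh,[0,0,1]],1)
L=(w-cell0)@M; P=L.reshape(-1,3); P=P[np.isfinite(P[:,0])]
print('collar',blob(L,(0,0),184,196,30),'cap',blob(L,(0,0),170,184,30))
m=(abs(P[:,0])<40)&(P[:,2]>50)&(P[:,2]<66)&(P[:,1]>10)&(P[:,1]<180); Q=P[m]
q=Q[abs(Q[:,0])<26]; h,e=np.histogram(q[:,1],np.arange(10,180,2)); print([(e[i]+1,h[i]) for i in range(len(h)) if h[i]>20])
for s in(-1,1):
    q=Q[(Q[:,0]*s>24)]; print(s,len(q),np.median(q[:,0]),np.polyfit(q[:,1],q[:,0],1)*[100,1])
E
```

```text
collar [   0.2    6.    27.7 3382.   187.9] cap [  -0.4    6.    28.4 5595.   179.7]
[(np.int64(31), np.int64(132)), (np.int64(33), np.int64(182)), (np.int64(95), np.int64(183)), (np.int64(97), np.int64(175)), (np.int64(159), np.int64(138))]
-1 1035 -29.207997696141774 [  0.1 -29.3]
1 1088 33.812963481534155 [-0.1 33.5]
```

```bash
python3 - <<'E'
from h import *
np.set_printoptions(precision=1,suppress=True)
c=dict(np.load('pics/w3.npz')); w=wcloud(c); M=np.stack([xh,yh,[0,0,1]],1); L=(w-cell0)@M
for uv in((290,284),(353,284),(321,250),(321,317)): print(L[uv[1]-2:uv[1]+3,uv[0]-2:uv[0]+3].reshape(-1,3).mean(0))
t=movel(cell0+.7*xh+[0,0,98],max_speed=80,guard=15); s=read_state(); print(t,s['eef_pos'],s['ft_force'])
if not t:
    t=movel(cell0+.7*xh+[0,0,82],max_speed=25,guard=6); s=read_state(); print(t,s['eef_pos'],s['ft_force'],s['time'])
E
```

```text
[-10.7   2.5 187.8]
[ 14.6   2.4 187.8]
[  1.8  14.5 180.8]
[  1.8 -45.6 147.5]
False [ 497.  -100.2   98.2] [ 0.7 -0.  -0.6]
True [ 496.9 -100.4   85.9] [-1.3 -0.4  8.6] 11.1167
```

```bash
python3 - <<'E'
from h import *
np.set_printoptions(precision=1,suppress=True)
open_gripper(); p0=np.array(read_state()['eef_pos']); movel(p0+[0,0,130])
w=wcloud(snap('wrist','w4'))
p=np.array([617.5,268.4,0])
movep(p+[0,0,200],R); movel(p+[0,0,75],max_speed=120); clamp()
s=read_state(); print(s['time'],s['eef_pos'],s['finger_gap'])
movel(p+[0,0,215]); s=read_state(); print(s['finger_gap'],s['ft_force'])
movel(cell2+[0,0,215],max_speed=250); movel(cell2+[0,0,150]); wait(.2)
s=read_state(); print(s['time'],s['eef_pos'],s['finger_gap'])
c=snap('wrist','w5'); w=wcloud(c)
L=(w-cell2)@np.stack([xh,yh,[0,0,1]],1)
print('cap top',[L[v,u] for u,v in((300,284),(343,284))])
P=L.reshape(-1,3); P=P[np.isfinite(P[:,0])]
m=(abs(P[:,0])<26)&(P[:,2]>50)&(P[:,2]<66)&(P[:,1]>10)&(P[:,1]<180); h,e=np.histogram(P[m][:,1],np.arange(10,180,2)); print([(int(e[i])+1,int(h[i])) for i in range(len(h)) if h[i]>20])
E
```

```text
15.7833 [618.  268.7  76. ] 45.764085154271626
45.75760685415369 [ 0.1  0.7 -1.1]
18.85 [519.4  25.9 150.9] 45.80513141182859
cap top [array([ -6.9,  -0.8, 182.2]), array([ 11.1,   0.1, 183.8])]
[(31, 109), (33, 176), (35, 62), (95, 197), (97, 128), (99, 29), (103, 24), (105, 26), (107, 23), (109, 36), (111, 61), (113, 136), (115, 73)]
```

View pics/w5.png

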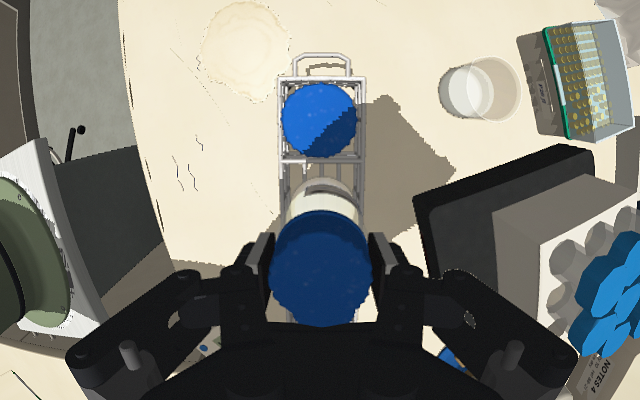

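```bash
python3 - <<'E'
from h import *
np.set_printoptions(precision=1,suppress=True)
q=cell2+.7*xh
t=movel(q+[0,0,98],max_speed=80,guard=15)
t2=t or movel(q+[0,0,82],max_speed=25,guard=6); s=read_state(); print(t,t2,s['eef_pos'],s['ft_force'],s['time'])
if not t and s['eef_pos'][2]<89:
    open_gripper(); movel(q+[0,0,210]); 
    movel(np.array([470,-120,330]),max_speed=250)
    movep([438,-370,340],R); wait(.1); c=snap('wrist','w6'); print(read_state()['time'],read_state()['eef_pos'])
    w=wcloud(c); P=w.reshape(-1,3); P=P[np.isfinite(P[:,0])]
    m=(np.hypot(P[:,0]-449,P[:,1]+307)<50)&(P[:,2]>192)&(P[:,2]<206); Q=P[m]
    print(m.sum(),Q.mean(0),cv2.minAreaRect(Q[:,:2].astype(np.float32)))
E
```

```text
False True [520.   25.7  86. ] [-0.7 -0.7  9.8] 20.2083
23.7333 [ 438.8 -368.5  340.2]
787 [ 452.  -308.6  199.4] ((452.0536804199219, -308.6851806640625), (21.552576065063477, 31.52127456665039), 79.7880630493164)
```

View pics/w6.png

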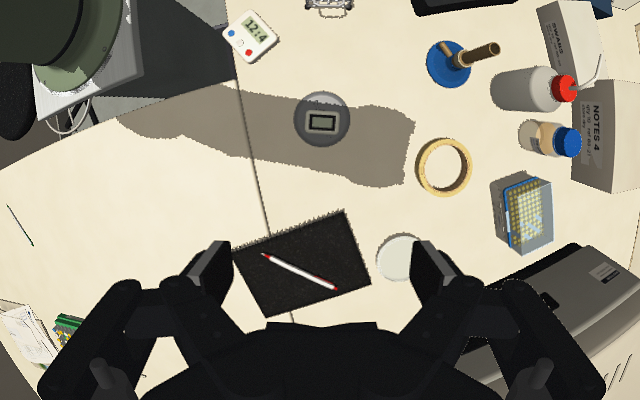

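```bash
cat >> h.py <<'E'
RP=rot(-yh); RM=rot(yh)
PB=np.array([450.2,-308.2,0])
E
python3 - <<'E'
from h import *
np.set_printoptions(precision=2,suppress=True)
for f,w0 in(('w4',wcloud),):
    w=w0(dict(np.load(f'pics/{f}.npz'))); print(blob(w,cell0[:2],116,128,40),blob(w,cell0[:2],105,117,40))
for n in('scene','side'):
    c=snap(n,n+'1'); w=cloud(c); print(n,blob(w,cell0[:2],117,130,30),blob(w,cell0[:2],95,117,30),'sample',blob(w,cell2[:2],95,125,30))
for X in(RP,RM): print([inverse_kinematics(p,X) for p in(PB+[0,0,230],cell0+[0,0,330])])
E
```

```text
[499.4 -99.8  21.6 843.  122.6] [ 498.4 -100.6   23.  1339.   115.1]
scene [ 491.  -101.    20.3   45.   120.4] [ 495.5 -103.6   26.5  104.   112. ] sample [517.5  22.9  24.2 171.  115.3]
side [495.3 -97.8  19.4  48.  121.9] [495.4 -97.9  22.9 119.  109.4] sample [520.7  26.5  26.5 201.  115. ]
[array([ 0.79,  0.42, -0.4 ,  1.8 ,  0.2 ,  0.96, -1.44]), array([ 0.54,  0.27, -0.57,  1.75,  0.16,  1.16, -1.82])]
[array([ 1.22,  0.58, -1.04,  1.78,  0.56,  1.11,  1.38]), array([ 0.94,  0.42, -1.16,  1.74,  0.4 ,  1.25,  1.08])]
```

```bash
python3 - <<'E'
from h import *
np.set_printoptions(precision=2,suppress=True)
movep(PB+[0,0,260],RP); movel(PB+[0,0,145],max_speed=120); clamp()
s=read_state(); print(s['time'],s['eef_pos'],s['finger_gap'],s['ft_force'])
movel(PB+[0,0,275],max_speed=120); s=read_state(); print(s['eef_pos'],s['finger_gap'],s['ft_force'],s['time'])
q=cell0+.6*xh
movel(np.array([*q[:2],290]),max_speed=180); wait(.4)
s=read_state(); print(s['eef_pos'],s['time'])
c=snap('wrist','w7'); snap('scene','scene2'); snap('side','side2')
cv2.imwrite('pics/w7c.png',cv2.resize(c['image'][140:400,200:440],None,fx=2.3,fy=2.3,interpolation=cv2.INTER_CUBIC))
E
```

```text
27.0083 [ 450.26 -308.31  145.09] 21.560112320116485 [-0.83 -0.56  1.07]
[ 449.96 -308.03  274.34] 21.7770657755752 [ 0.04  0.29 -0.98] 28.2417
[ 496.7  -100.44  289.98] 29.975
```

View pics/w7c.png

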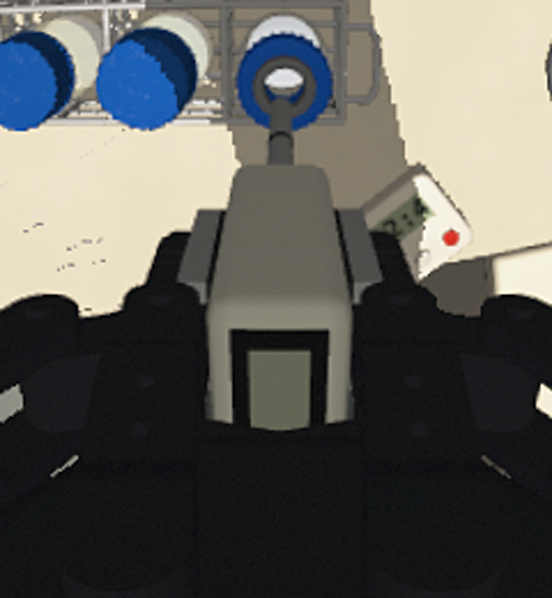

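```bash
cat >> h.py <<'E'
MM=np.stack([xh,yh,[0,0,1]],1)
def rel(c,tag=''):
    L=((wcloud(c) if tag=='w' else cloud(c))-cell0)@MM; P=L.reshape(-1,3); P=P[np.isfinite(P[:,0])]
    near=np.hypot(P[:,0],P[:,1])<32
    ring=P[near&(P[:,2]>118)&(P[:,2]<126)&(np.hypot(P[:,0],P[:,1])>6)]
    print(tag,'ring',len(ring),ring[:,:2].min(0),ring[:,:2].max(0),'mid',(ring[:,:2].min(0)+ring[:,:2].max(0))/2)
    return L,P
E
python3 - <<'E'
from h import *
np.set_printoptions(precision=1,suppress=True)
cs={n:dict(np.load(f'pics/{n}.npz')) for n in('w7','scene2','side2')}
for n,c in cs.items():
    L,P=rel(c,'w' if n=='w7' else n)
    cap=P[(np.hypot(P[:,0],P[:,1])<32)&(P[:,2]>96)&(P[:,2]<117)]; print('cap',cap[:,:2].min(0),cap[:,:2].max(0))
    for lo in range(150,240,10):
        m=(np.hypot(P[:,0],P[:,1])<15)&(P[:,2]>lo)&(P[:,2]<lo+10); q=P[m]
        if len(q): print(lo,len(q),np.median(q,0),q[:,:2].min(0),q[:,:2].max(0))
    H=P[(np.hypot(P[:,0],P[:,1])<25)&(P[:,2]>285)&(P[:,2]<335)]
    if len(H):print('handle',np.median(H,0))
# wrist pixels of the rod and camera centre
c=cs['w7']; L=(wcloud(c)-cell0)@MM
print('cam',(c['cam_to_world'][:3,3]-cell0)@MM)
for v in range(178,212,4):
    r=[(u,L[v,u]) for u in range(305,345) if 135<L[v,u,2]<260]
    if r: print(v,r[0][0],r[-1][0],np.mean([x[1] for x in r],0))
cv2.imwrite('pics/w7d.png',cv2.resize(c['image'][140:215,290:360],None,fx=8,fy=8,interpolation=cv2.INTER_CUBIC))
E
```

```text
w ring 339 [-11.2 -14.3] [16.9 14.7] mid [2.9 0.2]
cap [-19.3 -22.2] [25.3 22.5]
160 20 [  7.    2.3 165.9] [ 5.3 -2.1] [8.1 5. ]
170 22 [  6.6   1.  175. ] [ 4.9 -2.1] [7.3 4.9]
180 32 [  6.5   1.9 183.9] [ 3.3 -1.9] [7.5 5.6]
190 29 [  6.2   2.2 196.3] [ 4.2 -1.8] [7.4 5.4]
200 34 [  6.4   1.5 204.3] [ 2.7 -2.4] [7.5 5.3]
210 42 [  6.2   1.5 214.8] [ 3.6 -2.2] [7.4 5.2]
220 44 [  6.1   1.5 225.3] [ 3.7 -2.1] [7.  5.1]
230 50 [  6.2   1.9 235.4] [ 2.6 -1.9] [7.1 5.6]
handle [ 17.    1.2 316.9]
scene2 ring 30 [-15.2 -17.8] [16.1 17.6] mid [ 0.4 -0.1]
cap [-25.3 -24.9] [23.3 18. ]
160 4 [ -2.2  -0.3 163.4] [-4.5 -2.4] [-1.4  0.8]
170 6 [ -2.   -0.4 175. ] [-4.1 -1.7] [0.9 1.5]
180 6 [ -1.3  -1.2 185.9] [-2.6 -5.5] [1.2 1.4]
190 5 [ -3.1   0.1 196. ] [-4.5 -3.5] [0.4 1.8]
200 7 [ -1.2   0.2 203. ] [-3.2 -4.4] [3.8 2.2]
210 6 [ -3.5   0.7 216. ] [-4.9 -2.4] [1.5 2.2]
220 5 [ -1.1  -1.  226. ] [-4.3 -2.7] [-0.5  0.6]
230 4 [ -2.6  -0.3 236.3] [-3.2 -4.4] [-1.   2.3]
handle [-12.7   5.9 312.1]
side2 ring 41 [-12.7 -14.3] [14.3 22. ] mid [0.8 3.8]
cap [-22.  -20.1] [20.6 23. ]
160 7 [ -0.1   4.9 165. ] [-1.   0.1] [3.3 6.5]
170 12 [  1.5   3.  174.9] [-0.5 -1.4] [4.9 5.8]
180 9 [  2.2   2.1 186.5] [-1.2 -1. ] [6.2 5.7]
190 9 [  2.6   1.9 194.6] [-1.1 -0.7] [8.  4.3]
200 9 [  1.7   3.7 205.9] [-2.5  0.7] [7.1 5.6]
210 9 [  1.2   3.7 213.5] [-3.5  1.1] [7.5 6.2]
220 7 [  1.4   2.8 225.5] [-1.9 -0.1] [3.4 4.1]
230 6 [  1.7   2.9 235.3] [-3.9 -0.1] [3.4 7.2]
handle [-10.1  11.2 310. ]
cam [ 68.   2. 434.]
182 319 323 [  7.7   2.3 164.2]
186 318 326 [  6.6   1.4 175. ]
190 318 326 [  6.3   1.4 188. ]
194 317 326 [  5.8   1.9 198.9]
198 317 327 [  6.3   1.5 212.6]
202 317 327 [  6.    1.5 222.1]
206 317 327 [  5.8   1.5 231.2]
210 317 327 [  5.6   1.5 239.3]
```

View pics/w7d.png

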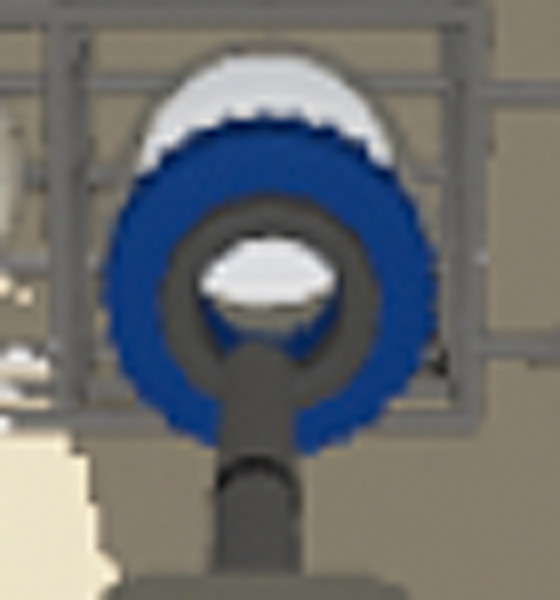

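```bash
python3 - <<'E'
from h import *
np.set_printoptions(precision=1,suppress=True)
q=cell0+.5*xh-1.3*yh
movel(q+[0,0,290],max_speed=40); movel(q+[0,0,262],max_speed=80); wait(.5)
s=read_state(); print(s['time'],(np.array(s['eef_pos'])-cell0)@MM,s['tool_rot'][:,2])
c=snap('wrist','w8'); L,P=rel(c,'w')
cap=P[(np.hypot(P[:,0],P[:,1])<32)&(P[:,2]>96)&(P[:,2]<117)]; print('cap',cap[:,:2].min(0),cap[:,:2].max(0))
for lo in range(126,210,8):
    m=(np.hypot(P[:,0],P[:,1])<11)&(P[:,2]>lo)&(P[:,2]<lo+8); r=P[m]
    if len(r): print(lo,len(r),np.median(r,0),r[:,:2].min(0),r[:,:2].max(0))
cv2.imwrite('pics/w8d.png',cv2.resize(c['image'][130:215,285:365],None,fx=7,fy=7,interpolation=cv2.INTER_CUBIC))
E
```

```text
31.375 [  0.6  -1.3 262.1] [ 0. -0. -1.]
w ring 392 [ -9.9 -14. ] [16.8 14.3] mid [3.5 0.2]
cap [-18.1 -22.2] [25.1 21.9]
134 20 [  6.7   1.1 137.1] [ 5.4 -3.3] [7.9 3.8]
142 18 [  6.6  -0.6 147.1] [ 4.9 -3.2] [7.4 3.7]
150 25 [  6.4   1.1 154. ] [ 3.5 -3.1] [7.5 4.5]
158 22 [  6.6   0.3 162.6] [ 3.6 -3. ] [7.2 4.4]
166 27 [  6.3   1.1 170.6] [ 4.1 -2.8] [7.3 4.3]
174 28 [  6.3   0.3 177.6] [ 2.8 -3.5] [7.8 4.2]
182 38 [  6.2   0.4 187. ] [ 3.7 -3.3] [7.5 4.1]
190 27 [  6.2   0.4 194.2] [ 3.7 -3.2] [6.8 3.9]
198 40 [  6.3   0.4 201.8] [ 2.6 -3.1] [7.  4.5]
206 41 [  6.    0.4 210.3] [ 4.5 -2.9] [7.  3.8]
```

View pics/w8d.png

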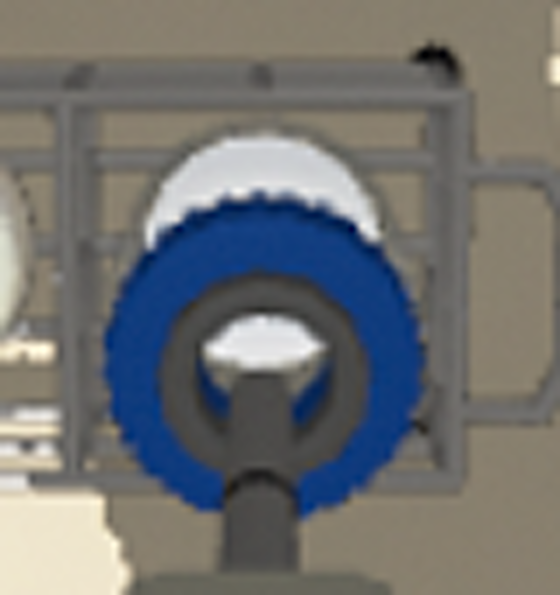

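```bash
python3 - <<'E'
from h import *
np.set_printoptions(precision=1,suppress=True)
q=cell0+.4*xh-1.5*yh
movel(q+[0,0,262],max_speed=20); movel(q+[0,0,200],max_speed=30,guard=3); wait(.5)
s=read_state(); print(s['time'],(np.array(s['eef_pos'])-cell0)@MM,s['ft_force'],s['finger_gap'])
c=snap('wrist','w9'); L,P=rel(c,'w')
cap=P[(np.hypot(P[:,0],P[:,1])<32)&(P[:,2]>96)&(P[:,2]<117)]; print('cap',cap[:,:2].min(0),cap[:,:2].max(0))
for lo in range(122,170,6):
    m=(np.hypot(P[:,0],P[:,1])<9.5)&(P[:,2]>lo)&(P[:,2]<lo+6); r=P[m]
    if len(r): print(lo,len(r),np.median(r,0),r[:,:2].min(0),r[:,:2].max(0))
a=snap('scene','scene3');b=snap('side','side3')
def pix(c,p):
    x=np.linalg.inv(c['cam_to_world'])@[*p,1]; return int(c['cx']-c['fx']*x[0]/x[2]),int(c['cy']+c['fy']*x[1]/x[2])
out=[]
for k in(a,b):
    u,v=pix(k,cell0+[0,0,135]); out.append(cv2.resize(k['image'][v-28:v+28,u-18:u+18],None,fx=7,fy=7,interpolation=cv2.INTER_CUBIC))
out.append(cv2.resize(c['image'][120:200,290:350],(294,392),interpolation=cv2.INTER_CUBIC))
cv2.imwrite('pics/fin.png',np.hstack(out))
E
```

```text
34.3917 [  0.4  -1.5 200. ] [-0.2 -0.4 -0.8] 21.042844969169554
w ring 545 [ -5.4 -13.9] [16.6 14.4] mid [5.6 0.2]
cap [-11.5 -22.5] [25.1 22.1]
122 55 [  5.1   0.2 124. ] [-4.2 -8.8] [7.  9.2]
128 22 [  6.   -0.2 131.1] [ 3.6 -3.4] [6.6 3.8]
134 31 [  6.    0.9 137.5] [ 3.9 -3.3] [7.  3.7]
140 27 [  5.8   0.2 143.1] [ 2.3 -3.2] [6.9 4.3]
146 35 [  6.    0.9 149. ] [ 4.4 -3.1] [6.9 3.6]
152 6 [  6.    0.6 153.3] [ 5.7 -1.1] [6.3 2.2]
```

```bash
python3 - <<'E'
from h import *
np.set_printoptions(precision=1,suppress=True)
for f,zs in(('w8',1),('w9',1)):
    c=dict(np.load(f'pics/{f}.npz')); L=(wcloud(c)-cell0)@MM; g=c['image'].mean(2)
    print(f,[(v,int(g[v,319:325].mean()),int(np.median(L[v,319:325,2]))) for v in range(176,212,2)])
for f in('scene3','side3'):
    c=dict(np.load(f'pics/{f}.npz')); Ci=np.linalg.inv(c['cam_to_world']); g=c['image'].mean(2); r=[]
    for z in range(112,166,3):
        x=Ci@[*(cell0+[0,0,z]),1]; u=int(round(c['cx']-c['fx']*x[0]/x[2]));v=int(round(c['cy']+c['fy']*x[1]/x[2]))
        r.append((z,[int(t) for t in g[v,u-3:u+4]]))
    print(f,*r,sep='\n')
E
```

```text
w8 [(176, 216, 14), (178, 223, 15), (180, 228, 15), (182, 166, 136), (184, 72, 140), (186, 74, 149), (188, 73, 153), (190, 73, 162), (192, 74, 169), (194, 74, 173), (196, 77, 180), (198, 39, 187), (200, 76, 189), (202, 75, 196), (204, 74, 201), (206, 75, 205), (208, 75, 210), (210, 77, 212)]
w9 [(176, 72, 114), (178, 71, 115), (180, 70, 115), (182, 67, 116), (184, 56, 121), (186, 81, 123), (188, 78, 123), (190, 72, 122), (192, 75, 107), (194, 78, 111), (196, 81, 118), (198, 42, 125), (200, 79, 127), (202, 78, 134), (204, 79, 139), (206, 78, 143), (208, 79, 148), (210, 81, 151)]
scene3
(112, [41, 48, 48, 47, 58, 51, 44])
(115, [41, 48, 48, 47, 58, 51, 44])
(118, [42, 49, 42, 42, 51, 40, 44])
(121, [42, 49, 42, 42, 51, 40, 44])
(124, [48, 48, 42, 49, 69, 58, 44])
(127, [48, 48, 42, 49, 69, 58, 44])
(130, [78, 54, 46, 50, 70, 69, 47])
(133, [137, 107, 76, 72, 69, 70, 68])
(136, [107, 76, 72, 69, 70, 68, 89])
(139, [175, 136, 118, 73, 73, 117, 151])
(142, [175, 136, 118, 73, 73, 117, 151])
(145, [180, 177, 152, 78, 77, 145, 176])
(148, [178, 180, 175, 83, 77, 140, 176])
(151, [178, 180, 
[... 185 characters left out ...]
)
side3
(112, [71, 72, 73, 73, 72, 71, 70])
(115, [71, 73, 73, 73, 73, 72, 70])
(118, [69, 69, 70, 70, 71, 70, 70])
(121, [69, 67, 67, 67, 68, 69, 77])
(124, [85, 77, 77, 79, 78, 77, 94])
(127, [120, 100, 94, 94, 96, 98, 108])
(130, [140, 113, 100, 100, 108, 111, 108])
(133, [123, 101, 97, 99, 100, 103, 102])
(136, [123, 101, 97, 99, 100, 103, 102])
(139, [97, 91, 95, 97, 95, 97, 100])
(142, [89, 89, 95, 96, 93, 95, 100])
(145, [89, 89, 94, 96, 95, 98, 101])
(148, [89, 89, 94, 99, 101, 107, 114])
(151, [96, 94, 95, 102, 114, 128, 136])
(154, [113, 103, 99, 104, 123, 144, 153])
(157, [120, 105, 99, 101, 115, 137, 146])
(160, [105, 93, 95, 98, 98, 106, 110])
(163, [93, 88, 94, 97, 93, 92, 94])
```

```bash
python3 - <<'E'
from h import *
movel(cell0+.3*xh-1.5*yh+[0,0,198.5],max_speed=15); wait(.6)
s=read_state(); print(s['time'],s['eef_pos'],s['ft_force'],s['finger_gap'],abs(s['qvel']).max())
finish_job()
E
```

```text
35.3917 [ 496.18601605 -101.69008168  198.51469668] [ 0.18119852 -0.46067448 -0.92943094] 21.282563790022987 0.0019179817351989148
the job is handed in; nothing more can be done
```

I handed the job in at 35.4 s, with the port bottle in cell 0, the sample bottle in cell 2, and the probe held in the port. No verdict was reported.

- **Bottles:** Both touched down at TCP z of about 86 mm, the height expected for a bottle standing on the cell floor. Both were released there. I did not check their upright angle separately.
- **Probe position:** In the last wrist depth measurement, the rod's axis was within about 0.2 mm of the port centre along the carrier. Across the carrier it was within about 0.7 mm.
- **Band height:** The wrist camera put the band 2 mm above the port rim, so I lowered the probe a further 1.5 mm before handing in. I did not measure it again after that.
- **State at hand-in:** The outside force was only the probe's weight (about 0.9 N), so nothing suggested contact. The arm was practically still and the finger gap was 21.3 mm, as expected across the 22 mm handle.

**Checks that failed or disagreed:**
- The final picture could not be viewed because the 12-picture limit had been reached, so the last check was by numbers only.
- The scene, side and wrist cameras disagreed by up to about 5 mm in absolute position. I centred the rod by comparing it with the port in the same wrist image instead.

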